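Clamp a violin neck blank with the T-key of a rack vise

ROBOT

A 6-joint arm with a two-finger parallel gripper is mounted at the origin on the work surface. World frame = base frame: x ahead of the robot, y to its left, z up, the work surface at z = 0. Lengths are in mm, angles in rad, forces in N, time in s.
With the tool pointing down it reaches from about 300 to 750 mm from the base axis. Payload 8.5 kg.
Tool frame: the origin (TCP) lies midway between the tips of the shut fingers; the grasp point (between the pads) lies 19 mm behind it; z points along the fingers, y is the line along which they close (so a half turn about z gives the same grasp; the last joint's range is limited). The gripper opens to 88 mm and grips with 3 to 60 N. Pads are 18 mm wide; open, the fingers measure 123 mm over their backs; the gripper's body (75 mm by 187 mm) begins 45 mm behind the grasp point.
Start: joints at [-1.42, 0.381, 1.297, -0, 1.464, -0.215], TCP at [196.726, -513.594, 238.748] pointing down, gripper open.
Joint ranges: [-3.11, 3.11], [-0.89, 2.33], [0.22, 2.48], [-1.42, 4.56], [0.17, 2.85], [-2.88, 2.88]. Speed limits (rad/s): [2.39, 2.39, 3.14, 3.14, 3.14, 3.14].

INTERFACE

Orientations are given as a unit quaternion [x, y, z, w].
In Python, from workcell import arm, viewer, job, finder gives the robot as it stands.
- The arm moves only by the tool arm_command, never from a script. Its argument "commands" is one flat list of numbers, 5 for each row, row after row: the opening, from 0 (shut) to 1 (fully open), then the shift along the tool's x, y, z in units of 25 mm (1.0 is 25 mm), then the turn about the tool's z in units of 8 degrees (1.0 is 8 degrees). In form: [claw, tx, ty, tz, turn, claw, tx, ty, tz, turn, ...]. A call has 1 to 20 rows; each row shifts and turns the commanded pose from where the row before left it, along the tool's axes as they then stand; what a row does not reach is not made up. A row lasts 1/10 s, in which the tool goes at most 50 mm and 8.59 degrees, less where a joint would pass 70% of its speed; a pose out of reach is approached as far as the arm can. A call is refused whole if a number of a shift passes 1 or a number of a turn 1, either way. A call with a gripper value outside its range is refused whole. The fingers move at their own pace and stop on an object; "grip_force" is the grip in N (left out, the last holds). Time passes only in rows, so rows that do not move let the fingers close. It gives the time, the measured TCP pose, the force, the opening and the grip force at its end, in the units of the state.
- arm.get_obs(): the state, without advancing time (a new reading comes with each control period).
- viewer.get_image(name): name is "scene" or "top" or "wrist"; returns the picture (480x640x3 uint8, red, green, blue); there is no depth.
- viewer.camera_info(name): a dict with "fx", "fy", "cx", "cy" (pixels), "extrinsics" (4x4, takes a point from camera to world coordinates). Camera axes: x right, y down, z forward; pixel columns grow to the right and rows downward; lengths in mm; the calibration is good to about 2 mm. The wrist camera is an equidistant fisheye: a pixel r from the principal point sees the ray r / f radians off the axis. A picture is of the moment at which its call begins: read the wrist's pose just before it. camera_info takes no time and is no camera call; for the wrist camera it gives the pose at the moment of the call.
- job.close_job(): hands the job in; it is judged then, once.
Trained networks look in the newest picture that a camera, given by its name, has taken for a name from the list of things; names that differ only in an ending like _2 or _b are one class to them, and where a whole thing is asked for, a point or a joint stands for the part that bears it (a point fixed in the world has none). Each returns a list of dicts, best first, with "conf" (0 to 1); they miss things now and then, are a little off and sometimes report something else, mostly with a low value. They report only what shows in the picture. A call takes as long as a camera call. They do not tell look-alikes from the thing itself.
- finder.masks_of(camera, query): "region" (480x640 bool, what is visible of it).
- finder.landmark_of(camera, query): "centre" ([x, y, z] in mm, in the coordinates of the camera as it stood for that picture, good to about 4 mm: a listed point, or the origin of a listed thing).
The state is a dict: "time": time; "joint_pos": joint angles; "joint_vel": joint speeds; "tau": joint torques, N m; "tcp_pos": TCP position; "orientation": TCP orientation; "ft_force": force on the tool from outside, world axes, zero at the start; "moment": the same for the moment, N m; "finger_gap": finger opening in mm; "grip_force": force on a finger pad.
Only numpy, scipy, OpenCV 4.12 (cv2) and the standard library are available. Lean on these libraries where they do the work, as an engineer would, in place of code of your own. Each camera call takes 0.05 s, during which the arm holds its last target. There are 200 camera calls.

TASK

Tighten the vise on the neck blank using the thicker of the two T-keys: stand the key upright in the round bore of the vise tower and let go of it, then take it by its cross-bar from above, feel for the square socket at the bottom of the bore so that the key sinks fully home, and turn it clockwise until the jaw is firmly shut on the blank. Leave the key standing fully home in the vise, move the jaw only with the key (never push it with the hand), and do not disturb the thin key or the other things on the bench.

Things in the scene. Friction and masses are not known exactly. Their poses are not given: they have to be found in the camera images.
- vise: Fixed rack vise; origin on the bore axis at bench level, z up. Its dark steel tower (60 x 60 mm, 70 mm high) stands at the origin; along y follow the movable jaw (centre at 110 to 130 mm), the wooden neck blank (y 148 to 188 mm, 150 mm long along x, 50 mm high) and the fixed jaw (ends at 218 mm); all under 62 mm high.
- bore_mouth (a point): Centre of the mouth of the vertical round bore in the tower's top face, 70 mm above the bench; axes as the vise. The bore is 19 mm wide, chamfered 3 mm, 46 mm deep; at its bottom is the pinion's square socket. A key standing in the bore can lean up to 0.08 rad.
- socket (a point): Centre of the steel pinion's top, at the bottom of the bore, 46.5 mm below its mouth (axes of the vise, not of the pinion). Its square socket is 14 mm wide, 15.5 mm deep, at an unknown angle about the vertical. Unengaged, the key's tip rests 45 to 51 mm below the mouth; fully home, 62 mm. Turned clockwise from above it shuts the jaw, 8 mm per rad, against about 0.15 N m, and stays where left.
- jaw_body (a joint): Travel of the vise's movable jaw (m): 0 fully open, 0.020 shut on the neck blank, where the pinion stops dead. It starts between 0 and 0.009, so 1.4 to 2.5 rad of pinion turn are needed.
- jaw_face (a point): Top middle of the movable jaw's wooden face, 52 mm above the bench; it moves along the vise's y.
- key_mid (a point): Middle of the shaft of the thick T-key, the one that fits (steel, about 0.23 kg): 12 mm square bar 140 mm long, its tip stepped down to 11 mm over the last 3 mm; at the other end a round cross-bar 12 mm thick, 90 mm long. z runs along the shaft from tip to cross-bar, y along the cross-bar, x square to both. Centre of mass 97 mm from the tip.
- rest: Fixed dark wooden key rest, origin at bench level. The keys lie level along its x (tip at x = 68 mm, cross-bar towards -x and the robot), the thick key's axis 28 mm above the bench. Two rails 22 mm high and 12 mm wide cross under them at x = 52 and -56 mm; between them only a 3 mm board. Either key may be on either side (y = 55 or -55 mm).
- key_tip (a point): Centre of the end face of the thick key's square tip; axes as key_mid.
- key_bar (a point): Centre of the thick key's cross-bar, on the shaft axis, 146 mm from the tip; axes as key_mid.
- thin_key_mid (a point): Middle of the shaft of the thin T-key, which is too small: 8 mm square bar 140 mm long, cross-bar 8 mm thick and 70 mm long. It lies on the same rest, parallel to the thick key and 110 mm to one side of it. Leave it.
- glue: White glue bottle, 52 mm wide, 130 mm high, origin under its middle. Leave it.
- mug: White mug, 76 mm wide, 85 mm high, origin under its middle. Leave it.
- varnish: Amber varnish jar, 60 mm wide, 75 mm high, origin under its middle. Leave it.
- plane: Small brass block plane, 120 x 34 mm, 52 mm high, origin under its middle. Leave it.
- block_a: Maple block 110 x 45 x 30 mm, origin under its middle. Leave it.
- chisel: Screwdriver with a wooden handle lying on the bench, about 200 mm long and 30 mm high. Leave it.
- block_b: Wood block 70 x 50 x 20 mm, origin under its middle. Leave it.
There are look-alikes about, which are no part of the job. Leave any blue or green look-alike of the part that bears key_mid alone.

How it is judged (in metres and radians):
On the way, in this order (a step that is already met when the one before it is completed fails the run):
1. the thick key stands upright in the bore, let go by the hand, the jaw still open (angle between key_tip's own z axis and vertical below 0.12 rad and horizontal distance between key_tip and bore_mouth below 0.008 m and z of key_tip in the frame of bore_mouth below -0.036 m and contact force between the fingers and key below 0.3 N and value of joint jaw_body below 0.015 m), for 0.2 s.
2. the key is fully home in the socket and grasped while the jaw is still open (angle between key_tip's own z axis and vertical below 0.12 rad and horizontal distance between key_tip and bore_mouth below 0.008 m and z of key_tip in the frame of bore_mouth below -0.056 m and contact force between the fingers and key above 1 N and value of joint jaw_body below 0.0185 m), for 0.05 s.
3. the jaw is shut on the blank with the key in the socket (angle between key_tip's own z axis and vertical below 0.12 rad and horizontal distance between key_tip and bore_mouth below 0.008 m and z of key_tip in the frame of bore_mouth below -0.056 m and value of joint jaw_body above 0.019 m), for 0.2 s.
At the end, for the whole second after the job is handed in: The jaw is shut on the blank to within 1 mm (joint above 0.019), the thick key stands in the bore within 0.12 rad of upright, fully home (tip at least 56 mm below the mouth), released and at rest (all of step 3 and linear speed of key below 0.02 m/s and velocity of joint jaw_body below 0.005 m/s); the robot touches nothing.
It fails at once if the hand or arm pushes the jaw (contact force between any of the fingers, the arm and jaw_body above 2 N).
It fails at once if the thin key is moved more than 30 mm (distance of thin_key_mid from where it was at the start of the episode above 0.03 m).
It fails at once if another thing on the bench is moved more than 30 mm (distance of any of glue, mug, varnish, plane, block_a, chisel, block_b from where it was at the start of the episode above 0.03 m).
It also fails if it takes over 72 s, if anything falls off the work surface, if the arm or the gripper's body presses on something with over 40 N, if the wrist force passes 120 N, or if a joint passes its speed limit or range.

## Working session

There is one attempt and no reset: what is moved stays moved. The work goes in short steps, Python scripts to look and compute and a tool call to move; the robot and the scene stay as the last step left them, time stands still between calls to the robot, and variables do not carry over. Pictures are saved under pics/ and viewed, at most 10 in all, crops included, and the job is handed in when it is done.

Besides the shell and the picture viewer there is one more tool, called as name(argument=value, ...) on one line, values as JSON. arm_command: Moves the arm, as the interface text tells. Its arguments: {"type":"object","properties":{"commands":{"type":"array"},"grip_force":{"type":"number"}},"required":["commands"]}

```bash
mkdir -p pics; cat > h.py <<'E'
import numpy as np, cv2
from scipy.spatial.transform import Rotation as R
from workcell import arm, viewer, job, finder
def cam(n):
    i=viewer.camera_info(n); return i, np.array(i["extrinsics"])
def find(n,q,k=4):
    i,E=cam(n); out=[]
    for d in finder.landmark_of(n,q)[:k]:
        c=np.array(d["centre"]); w=E[:3,:3]@c+E[:3,3]
        if n!="wrist": px=(i["fx"]*c[0]/c[2]+i["cx"], i["fy"]*c[1]/c[2]+i["cy"])
        else: px=(0,0)
        out.append((round(d["conf"],2),w.round(0).tolist(),np.round(px).tolist()))
    return out
def pix2w(n,u,v,z):
    i,E=cam(n)
    if n=="wrist":
        a=np.array([u-i["cx"],v-i["cy"]])/i["fx"]; t=np.hypot(*a)
        r=np.array([*(a/t*np.sin(t)),np.cos(t)]) if t>0 else np.array([0,0,1.])
    else: r=np.array([(u-i["cx"])/i["fx"],(v-i["cy"])/i["fy"],1])
    r=E[:3,:3]@r; o=E[:3,3]; return o+r*(z-o[2])/r[2]
def w2pix(n,p):
    i,E=cam(n); c=E[:3,:3].T@(np.array(p)-E[:3,3])
    if n=="wrist":
        s=np.hypot(c[0],c[1]); t=np.arctan2(s,c[2]); return np.array([i["cx"]+i["fx"]*t*c[0]/s,i["cy"]+i["fy"]*t*c[1]/s])
    return np.array([i["fx"]*c[0]/c[2]+i["cx"],i["fy"]*c[1]/c[2]+i["cy"]])
def save(n,f,box=None,s=1):
    im=viewer.get_image(n)[:,:,::-1]
    if box: im=im[box[1]:box[3],box[0]:box[2]]
    cv2.imwrite("pics/"+f,cv2.resize(im,None,fx=s,fy=s,interpolation=cv2.INTER_CUBIC))
E
python3 - <<'E'
from h import *
save("top","t0.png"); 
for q in ["bore_mouth","jaw_face","key_mid","key_tip","key_bar","thin_key_mid","rest","glue","mug","varnish","plane","block_a","chisel","block_b"]: print(q,find("top",q))
save("scene","s0.png")
for q in ["bore_mouth","jaw_face","key_mid","key_tip","key_bar","thin_key_mid","rest"]: print(q,find("scene",q))
o=arm.get_obs(); print(o); print(cam("top"))
E
```

```text
bore_mouth []
jaw_face [(0.97, [447.0, 213.0, 48.0], [220.0, 287.0])]
key_mid [(0.85, [814.0, -168.0, 6.0], [377.0, 142.0]), (0.82, [358.0, -212.0, 7.0], [397.0, 324.0]), (0.81, [595.0, -178.0, 30.0], [383.0, 226.0]), (0.21, [747.0, 134.0, 0.0], [258.0, 168.0])]
key_tip [(0.89, [753.0, -135.0, 6.0], [365.0, 165.0]), (0.69, [365.0, -139.0, 7.0], [367.0, 322.0]), (0.57, [666.0, -198.0, 31.0], [391.0, 198.0]), (0.44, [477.0, 84.0, 70.0], [273.0, 274.0])]
key_bar [(0.85, [357.0, -288.0, 10.0], [429.0, 325.0]), (0.82, [878.0, -203.0, 4.0], [391.0, 117.0]), (0.59, [521.0, -164.0, 25.0], [378.0, 257.0])]
thin_key_mid [(0.89, [570.0, -285.0, 23.0], [427.0, 237.0])]
rest [(0.85, [583.0, -234.0, 2.0], [404.0, 233.0]), (0.16, [359.0, 45.0, -5.0], [291.0, 323.0])]
glue [(0.59, [792.0, 25.0, 3.0], [301.0, 150.0])]
mug [(0.91, [678.0, 385.0, -4.0], [158.0, 195.0])]
varnish [(0.75, [286.0, -445.0, 2.0], [493.0, 355.0]), (0.51, [793.0, 25.0, 1.0], [301.0, 150.0])]
plane [(0.98, [317.0, 397.0, 2.0], [147.0, 341.0])]
block_a [(0.96, [747.0, 134.0, 4.0], [257.0, 168.0]), (0.84, [358.0, 44.0, -3.0], [29
[... 1638 characters left out ...]
, 'extrinsics': array([[ 2.87076651e-03, -9.94915188e-01,  1.00675359e-01,
         4.22168188e+02],
       [-9.99992524e-01, -2.59536086e-03,  2.86645227e-03,
        -3.29708135e+01],
       [-2.59058801e-03, -1.00682835e-01, -9.94915200e-01,
         1.25291395e+03],
       [ 0.00000000e+00,  0.00000000e+00,  0.00000000e+00,
         1.00000000e+00]])}, array([[ 2.87076651e-03, -9.94915188e-01,  1.00675359e-01,
         4.22168188e+02],
       [-9.99992524e-01, -2.59536086e-03,  2.86645227e-03,
        -3.29708135e+01],
       [-2.59058801e-03, -1.00682835e-01, -9.94915200e-01,
         1.25291395e+03],
       [ 0.00000000e+00,  0.00000000e+00,  0.00000000e+00,
         1.00000000e+00]]))
```

View pics/t0.png

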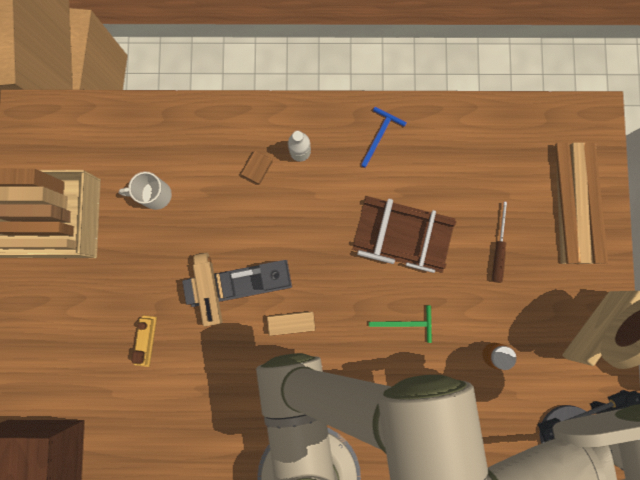

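View pics/s0.png

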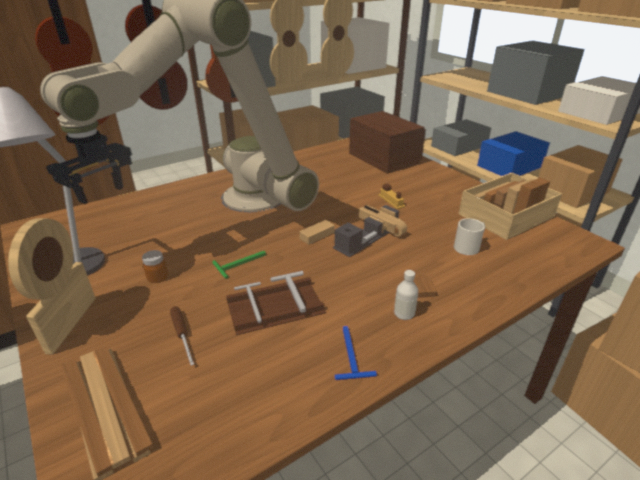

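Candidates for the thick key in the top view are the blue T-key at (377,142), the green T-key at (397,324), the grey key at (383,226) and the grey key at (427,237). Blue and green are look-alikes. Of the two grey ones on the rest, (383,226) has the longer, thicker bar (about 38 px ≈ 90 mm), so it is the thick key and (427,237) is the thin one. The vise bore is at about (275,274).

Next I move above the key and confirm this with the wrist camera.

arm_command(commands=[1,0,0,0,-1,1,0,0,0,-1,1,0,0,0,-1,1,0,0,0,-1,1,0,0,0,-1,1,0,0,0,-1,1,0,0,0,-1,1,0.98,0.55,0,0,1,0.98,0.55,0,0,1,0.98,0.55,0,0,1,0.98,0.55,0,0,1,0.98,0.55,0,0,1,0.98,0.55,0,0,1,0.98,0.55,0,0,1,0.98,0.55,0,0,1,0.98,0.55,0,0,1,0.98,0.55,0,0,1,0.98,0.55,0,0,1,0.98,0.55,0,0,1,0.98,0.55,0,0])

```text
time: 3.15
tcp_pos: [443.5, -242.7, 238.8]
orientation: [0.783, 0.622, 0.0, 0.0]
ft_force: [0.5, -0.8, -0.5]
finger_gap: 88.2
grip_force: 0.0
```

arm_command(commands=[1,0.9,0.5,0,0,1,0.9,0.5,0,0,1,0.9,0.5,0,0,1,0.4,0.2,0,0,1,0,0,0,0])

```text
time: 3.65
tcp_pos: [502.0, -177.0, 238.6]
orientation: [0.782, 0.623, -0.0, -0.0]
ft_force: [0.8, 0.8, -0.2]
finger_gap: 88.2
grip_force: 0.0
```

```bash
python3 - <<'E'
from h import *
save("wrist","w1.png")
for q in ["key_mid","key_tip","key_bar","thin_key_mid","rest","bore_mouth"]: print(q,find("wrist",q))
o=arm.get_obs(); print(o["time"],o["tcp_pos"],o["orientation"],o["joint_pos"]); i,E=cam("wrist"); print(i["fx"],i["cx"],i["cy"],E.round(3))
for n in ["bar","thin"]: pass
i=viewer.get_image("top")[190:290,335:475,::-1]; a=cv2.resize(i,None,fx=5,fy=5,interpolation=cv2.INTER_CUBIC)
w=cv2.imread("pics/w1.png"); cv2.imwrite("pics/w1.png",w)
E
```

```text
key_mid [(0.97, [595.0, -177.0, 28.0], [0, 0]), (0.94, [817.0, -166.0, 11.0], [0, 0]), (0.66, [364.0, -212.0, 5.0], [0, 0])]
key_tip [(0.75, [662.0, -198.0, 26.0], [0, 0]), (0.69, [520.0, -163.0, 28.0], [0, 0]), (0.62, [364.0, -145.0, 6.0], [0, 0]), (0.56, [753.0, -138.0, 7.0], [0, 0])]
key_bar [(0.79, [522.0, -162.0, 27.0], [0, 0]), (0.74, [358.0, -294.0, 7.0], [0, 0]), (0.65, [884.0, -201.0, 7.0], [0, 0]), (0.39, [568.0, -286.0, 26.0], [0, 0])]
thin_key_mid [(0.91, [565.0, -290.0, 30.0], [0, 0]), (0.59, [663.0, -196.0, 29.0], [0, 0])]
rest [(0.68, [582.0, -238.0, 3.0], [0, 0]), (0.33, [360.0, 45.0, 2.0], [0, 0])]
bore_mouth []
4.0 [ 501.23299382 -178.38556575  238.80851611] [ 7.83176963e-01  6.21798876e-01 -3.37053244e-05  3.32465405e-05] [-5.64562423e-01  3.49004976e-01  1.34680721e+00 -8.62053755e-05
  1.44573985e+00 -3.35830369e-01]
371.64829954431775 315.3749033146535 237.15495714298208 [[ 9.74000e-01 -2.18000e-01 -6.30000e-02  5.17420e+02]
 [-2.27000e-01 -9.34000e-01 -2.75000e-01 -1.07214e+02]
 [ 1.00000e-03  2.82000e-01 -9.59000e-01  3.85234e+02]
 [ 0.00000e+00  0.00000e+00  0.00000e+00  1.00000e+00]]
```

View pics/w1.png

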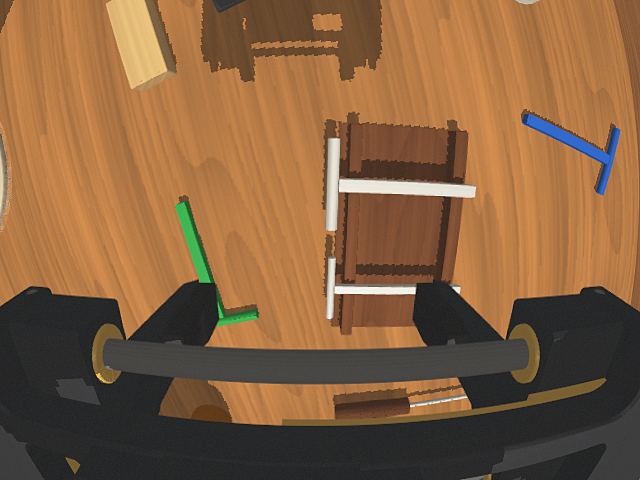

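The wrist picture shows the two grey keys on the rest. The upper one (bar at (334,185), tip at (475,191)) has the thicker shaft and longer bar, so it is the thick key. The lower one (bar at (331,288)) is thin.

```bash
python3 - <<'E'
from h import *
im=cv2.imread("pics/w1.png").astype(int)
m=((im.min(2)>150)&(im.max(2)-im.min(2)<40)).astype(np.uint8)
n,l,s,c=cv2.connectedComponentsWithStats(m)
for k in range(1,n):
    if s[k,4]>300: print(s[k])
k=l[185,400]; ys,xs=np.nonzero(l==k)
P=np.array([pix2w("wrist",x,y,28) for x,y in zip(xs,ys)])[:,:2]
bar=xs<340; sh=xs>350
for q in (bar,sh):
    p=P[q]; d=cv2.fitLine(p.astype(np.float32),cv2.DIST_HUBER,0,.01,.01).ravel(); t=(p-d[2:])@d[:2]; 
    print(np.degrees(np.arctan2(d[1],d[0])),d[2:]+d[:2]*t.min(),d[2:]+d[:2]*t.max(),np.ptp(t),d[2:]+d[:2]*(t.min()+t.max())/2)
for u in [(346,230),(346,186)]: print(pix2w("wrist",*u,22))
# bore from top image
t=viewer.get_image("top")[255:310,180:300,::-1]; cv2.imwrite("pics/tv.png",cv2.resize(t,None,fx=6,fy=6,interpolation=cv2.INTER_CUBIC))
E
```

```text
[ 326  138  150   93 2712]
[326 258  90  61 986]
75.374214 [ 510.72175627 -205.72506633] [ 533.67876883 -117.75404337] 90.9171348088845 [ 522.20026255 -161.73955485]
-14.39453 [ 539.39853121 -166.34130953] [ 665.75775284 -198.77198884] 130.45459724685298 [ 602.57814203 -182.55664919]
[ 525.69682852 -210.86564944   22.        ]
[ 535.07917699 -166.77383344   22.        ]
```

View pics/tv.png

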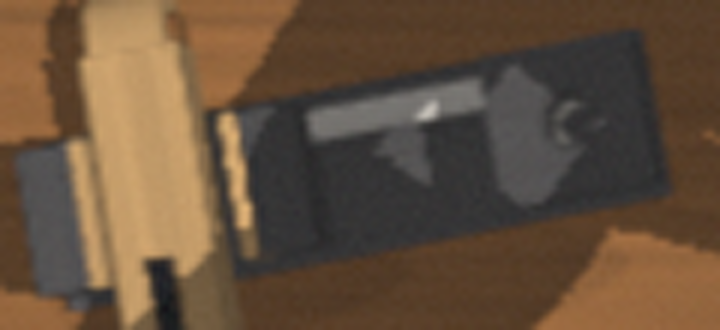

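arm_command(commands=[0.6,0.55,0.21,0,0.16,0.6,0.55,0.21,0,0,0.6,0.55,0.22,1,0,0.6,0,0,1,0,0.6,0,0,1,0,0.6,0,0,1,0,0.6,0,0,1,0,0.6,0,0,1,0,0.6,0,0,0.8,0,0.6,0,0,0,0,0.6,0,0,0,0], grip_force=8)

```text
time: 5.2
tcp_pos: [527.5, -141.4, 69.2]
orientation: [0.79, 0.614, 0.0, 0.0]
ft_force: [0.2, 0.2, -0.2]
finger_gap: 52.9
grip_force: 0.0
```

```bash
python3 - <<'E'
from h import *
save("wrist","w2.png"); print(find("wrist","key_bar"))
o=arm.get_obs(); print(o["time"],o["tcp_pos"],o["orientation"],o["finger_gap"])
E
```

```text
[(0.83, [521.0, -161.0, 29.0], [0, 0]), (0.59, [660.0, -196.0, 27.0], [0, 0])]
5.3 [ 527.7395026  -141.67285087   69.95479714] [7.89601794e-01 6.13618631e-01 4.55554874e-04 9.87440886e-04] 53.06924666999554
```

View pics/w2.png

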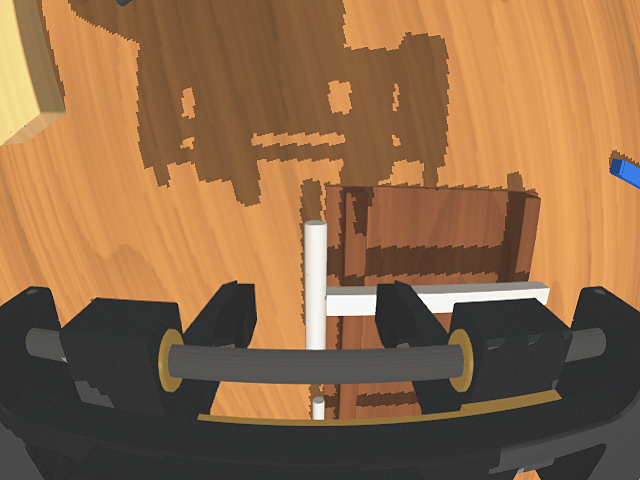

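arm_command(commands=[0.6,0,0,0.6,0,0.6,0,0,0.6,0,0.6,0,0,0.6,0,0.6,0,0,0,0,0.6,0,0,0,0,0.6,0,0,0,0])

```text
time: 5.9
tcp_pos: [527.6, -141.7, 24.9]
orientation: [0.79, 0.613, 0.0, 0.001]
ft_force: [0.2, -1.0, 0.6]
finger_gap: 52.9
grip_force: 0.0
```

arm_command(commands=[0,0,0,0,0,0,0,0,0,0,0,0,0,0,0,0,0,0,0,0,0,0,0,0,0,0,0,0,0,0,0,0,0,0,0,0,0,0,0,0], grip_force=8)

```text
time: 6.7
tcp_pos: [527.1, -141.5, 23.7]
orientation: [0.79, 0.613, -0.0, -0.0]
ft_force: [0.2, -0.7, -0.4]
finger_gap: 11.4
grip_force: 8.0
```

arm_command(commands=[0,0,0.05,-0.5,0,0,0,0.05,-0.5,0,0,0,0.13,-0.5,0,0,0,0.13,-0.5,0,0,0,0.21,-0.46,0,0,0,0.21,-0.46,0,0,0,0.29,-0.42,0,0,0,0.29,-0.42,0,0,0,0.36,-0.36,0,0,0,0.36,-0.36,0,0,0,0.41,-0.29,0,0,0,0.41,-0.29,0,0,0,0,0,0,0,0,0,0,0])

```text
time: 8.1
tcp_pos: [596.7, -159.2, 149.5]
orientation: [0.79, 0.613, -0.0, -0.001]
ft_force: [0.5, 0.7, -3.6]
finger_gap: 11.3
grip_force: 8.0
```

```bash
python3 - <<'E'
from h import *
im=viewer.get_image("scene")[190:360,180:380,::-1]; a=cv2.resize(im,(400,340))
w=cv2.resize(viewer.get_image("wrist")[:,:,::-1],(400,300))
c=np.zeros((340,800,3),np.uint8); c[:,:400]=a; c[:300,400:]=w; cv2.imwrite("pics/c3.png",c)
for n in ("scene","top","wrist"):
  for q in ("key_tip","key_bar"): finder; print(n,q,find(n,q,3))
o=arm.get_obs(); print(o["time"],o["tcp_pos"],o["ft_force"],o["moment"],o["finger_gap"])
E
```

```text
scene key_tip [(0.8, [753.0, -132.0, 7.0], [345.0, 327.0]), (0.79, [673.0, -163.0, 21.0], [316.0, 309.0]), (0.77, [357.0, -148.0, 7.0], [263.0, 252.0])]
scene key_bar [(0.97, [588.0, -178.0, 148.0], [292.0, 254.0]), (0.9, [360.0, -292.0, 3.0], [219.0, 270.0]), (0.73, [677.0, 386.0, -3.0], [465.0, 249.0])]
top key_tip [(0.82, [751.0, -133.0, 9.0], [364.0, 166.0]), (0.62, [667.0, -196.0, 29.0], [390.0, 197.0]), (0.42, [319.0, 396.0, -0.0], [148.0, 340.0])]
top key_bar [(0.85, [884.0, -199.0, 6.0], [389.0, 115.0]), (0.68, [520.0, -164.0, 27.0], [377.0, 257.0]), (0.67, [359.0, -290.0, 11.0], [430.0, 324.0])]
wrist key_tip [(0.92, [752.0, -137.0, 8.0], [0, 0]), (0.88, [362.0, -142.0, 5.0], [0, 0]), (0.68, [671.0, -166.0, 24.0], [0, 0])]
wrist key_bar [(0.9, [590.0, -175.0, 144.0], [0, 0]), (0.78, [361.0, -292.0, 8.0], [0, 0]), (0.76, [881.0, -201.0, 6.0], [0, 0])]
8.5 [ 597.16711673 -159.43069766  150.19784387] [ 0.23432696 -0.51826979 -2.16697475] [ 0.00106072 -0.02994176  0.0061279 ] 11.311660701897516
```

View pics/c3.png

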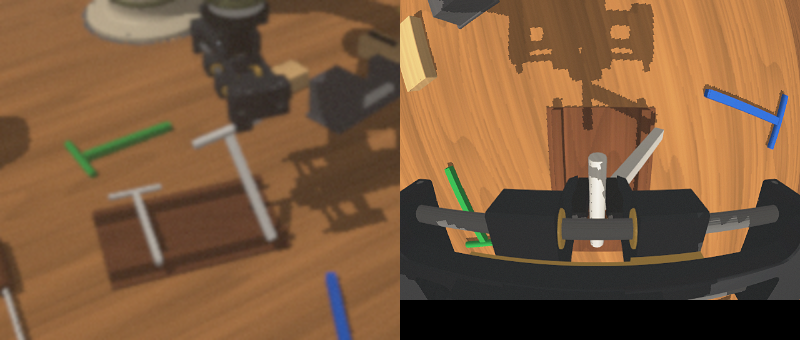

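arm_command(commands=[0,0,0,0,0,0,0,0,-0.4,0,0,0,0,-0.8,0,0,0,0,-0.8,0,0,0,0,-0.8,0,0,0,0,-0.4,0,0,0.3,-0.4,0,0,0,0.5,-0.8,0,0,0,0.6,-0.9,0,0,0,0.6,-0.9,0,0,0,0.6,-0.9,0,0,0,0.6,-0.9,0,0,0,0.6,-0.9,0,0,0,0.6,-0.9,0,0,0,0.6,-0.9,0,0,0,0.6,-0.9,0,0,0,0.6,-0.9,0,0,0,0.6,-0.6,0,0,0,0.3,-0.2,0,0,0,0,0,0,0], grip_force=12)

```text
time: 10.5
tcp_pos: [396.5, 75.5, 230.5]
orientation: [0.789, 0.614, 0.0, 0.0]
ft_force: [0.2, -1.0, -2.6]
finger_gap: 11.1
grip_force: 12.0
```

```bash
python3 - <<'E'
from h import *
w=viewer.get_image("wrist")[:,:,::-1].copy()
o=arm.get_obs(); print(o["time"],o["tcp_pos"],o["ft_force"],o["finger_gap"])
for q in ("key_tip","key_bar","key_mid","bore_mouth"): print("wrist",q,find("wrist",q,3))
for n in ("scene","top"):
  viewer.get_image(n)
  for q in ("key_tip","key_bar","bore_mouth"): print(n,q,find(n,q,3))
print("top bore",pix2w("top",276.3,275.3,70), "in wrist", w2pix("wrist",pix2w("top",276.3,275.3,70)))
cv2.imwrite("pics/w4.png",w)
E
```

```text
10.55 [396.99176148  74.89007559 230.44804257] [ 1.34036526e-03 -3.05397996e-01 -2.36426692e+00] 11.665051311578498
wrist key_tip [(0.9, [473.0, 70.0, 106.0], [0, 0]), (0.65, [363.0, -145.0, 6.0], [0, 0]), (0.61, [753.0, -137.0, 6.0], [0, 0])]
wrist key_bar [(0.88, [393.0, 54.0, 226.0], [0, 0])]
wrist key_mid [(0.85, [430.0, 63.0, 167.0], [0, 0]), (0.61, [818.0, -168.0, 8.0], [0, 0]), (0.61, [361.0, -214.0, 8.0], [0, 0])]
wrist bore_mouth [(0.74, [479.0, 76.0, 72.0], [0, 0])]
scene key_tip [(0.75, [469.0, 66.0, 102.0], [343.0, 220.0]), (0.61, [360.0, -146.0, 3.0], [264.0, 253.0]), (0.56, [565.0, -284.0, 22.0], [253.0, 303.0])]
scene key_bar [(0.79, [391.0, 54.0, 228.0], [325.0, 173.0]), (0.71, [358.0, -292.0, 3.0], [219.0, 269.0]), (0.59, [886.0, -199.0, 8.0], [357.0, 376.0])]
scene bore_mouth [(0.88, [478.0, 78.0, 65.0], [348.0, 231.0]), (0.18, [583.0, -235.0, -3.0], [274.0, 307.0])]
top key_tip [(0.83, [361.0, -140.0, 4.0], [367.0, 323.0]), (0.71, [751.0, -134.0, 7.0], [364.0, 166.0]), (0.56, [745.0, 136.0, 5.0], [257.0, 168.0])]
top key_bar [(0.94, [360.0, -289.0, 8.0], [429.0, 324.0]), (0.87, [880.0, -200.0, 1.0], [390.0, 117.0])]
top bore_mouth [(0.68, [474.0, 79.0, 75.0], [275.0, 275.0])]
top bore [473.73587822  77.06120847  70.        ] in wrist [402.655593  193.8721859]
```

View pics/w4.png

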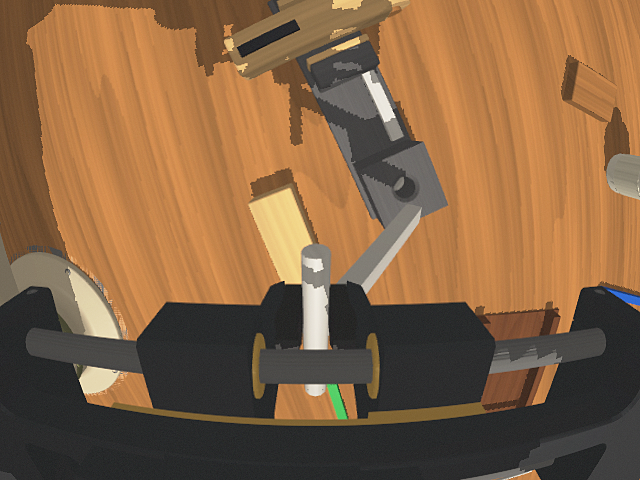

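```bash
python3 - <<'E'
from h import *
for u in [(404,187),(403,188)]: print("bore",pix2w("wrist",*u,70))
for u in [(417,208),(418,210)]: print("tip",pix2w("wrist",*u,104), pix2w("wrist",*u,100))
# tower top corners guess
for u in [(422,142),(447,206),(381,226),(354,163)]: print("cor",pix2w("wrist",*u,70))
E
```

```text
bore [476.08080217  82.60196985  70.        ]
bore [475.04985579  81.95874109  70.        ]
tip [476.13027458  71.23622621 104.        ] [477.03755947  70.14413193 100.        ]
tip [476.62641489  69.49735716 104.        ] [477.5409783   68.37975317 100.        ]
cor [499.56720055 116.72025459  70.        ]
cor [511.29797345  57.25348078  70.        ]
cor [449.57065187  53.97589986  70.        ]
cor [439.0025583  112.21421728  70.        ]
```

arm_command(commands=[0,0.22,0,0,0,0,0.22,0,0,0,0,0,0,0.4,0,0,0,0,0.4,0,0,0,0,0.3,0,0,0,0,0,0,0,0,0,0,0])

```text
time: 11.85
tcp_pos: [399.3, 85.5, 202.6]
orientation: [0.79, 0.613, -0.0, -0.0]
ft_force: [-0.3, -0.2, -0.6]
finger_gap: 11.2
grip_force: 12.0
```

```bash
python3 - <<'E'
from h import *
w=viewer.get_image("wrist")[:,:,::-1]
o=arm.get_obs(); print(o["time"],o["tcp_pos"],o["ft_force"],o["finger_gap"])
for q in ("key_tip","key_bar"): print("wrist",q,find("wrist",q,1))
s=viewer.get_image("scene")[:,:,::-1]
c=np.zeros((400,800,3),np.uint8); c[:,:400]=cv2.resize(w[120:260,330:470],(400,400),interpolation=cv2.INTER_CUBIC); c[:,400:]=cv2.resize(s[150:270,290:410],(400,400),interpolation=cv2.INTER_CUBIC); cv2.imwrite("pics/c5.png",c)
E
```

```text
11.9 [399.44978113  85.53946515 202.86281433] [-1.60156094  0.10644617 -2.21967876] 11.381155244464765
wrist key_tip [(0.83, [473.0, 79.0, 76.0], [0, 0])]
wrist key_bar [(0.94, [394.0, 70.0, 198.0], [0, 0])]
```

View pics/c5.png

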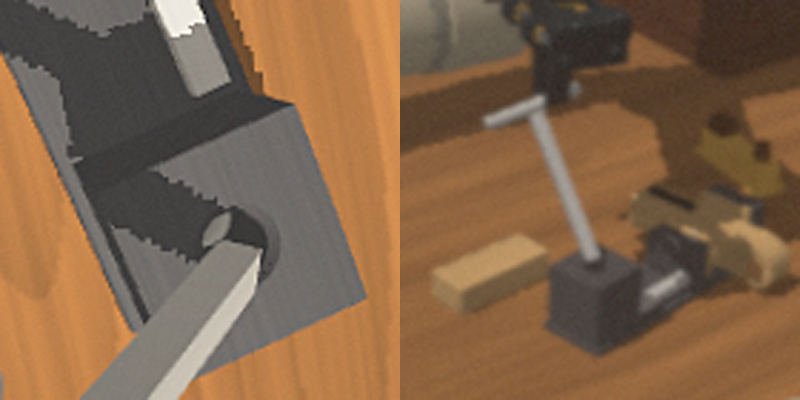

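arm_command(commands=[0,0.14,0.05,0,0,0,0,0,0.2,0,0,0,0,0.2,0,0,0,0,0.1,0,0,0,0,0,0,0,0,0,0,0])

```text
time: 12.65
tcp_pos: [401.4, 88.7, 190.2]
orientation: [0.79, 0.613, -0.0, -0.0]
ft_force: [-0.3, -0.4, -1.2]
finger_gap: 10.9
grip_force: 12.0
```

```bash
python3 - <<'E'
from h import *
w=viewer.get_image("wrist")[:,:,::-1]
o=arm.get_obs(); print(o["time"],o["tcp_pos"],o["ft_force"],o["moment"],o["finger_gap"])
for q in ("key_tip","key_bar"): print("wrist",q,find("wrist",q,1))
s=viewer.get_image("scene")[:,:,::-1]
c=np.zeros((400,800,3),np.uint8); c[:,:400]=cv2.resize(w[120:260,330:470],(400,400),interpolation=cv2.INTER_CUBIC); c[:,400:]=cv2.resize(s[150:270,290:410],(400,400),interpolation=cv2.INTER_CUBIC); cv2.imwrite("pics/c6.png",c)
E
```

```text
12.7 [401.44949735  88.6905363  190.33172617] [-0.06997442 -0.5196388  -0.95612166] [ 0.0379676  -0.05549359 -0.00468747] 11.103875625414988
wrist key_tip [(0.61, [366.0, -141.0, 7.0], [0, 0])]
wrist key_bar [(0.84, [398.0, 72.0, 186.0], [0, 0])]
```

View pics/c6.png

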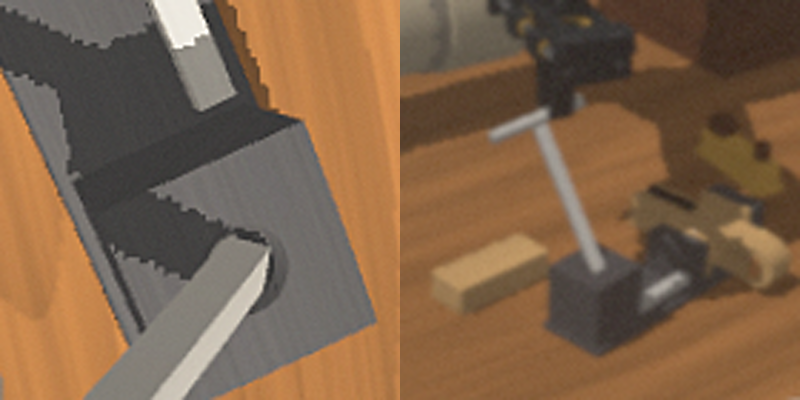

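arm_command(commands=[0,0.09,0.2,-0.08,0,0,0.09,0.2,-0.08,0,0,0.09,0.21,-0.08,0,0,0.09,0.21,-0.07,0,0,0,0,0,0])

```text
time: 13.35
tcp_pos: [424.3, 92.4, 198.2]
orientation: [0.79, 0.613, 0.0, 0.0]
ft_force: [0.3, -0.4, -2.0]
finger_gap: 10.8
grip_force: 12.4
```

arm_command(commands=[0,0.09,0.2,-0.02,0,0,0.09,0.2,-0.02,0,0,0.08,0.2,-0.01,0,0,0.08,0.2,-0.01,0,0,0,0,0,0])

```text
time: 13.85
tcp_pos: [445.7, 95.6, 199.4]
orientation: [0.79, 0.613, 0.0, 0.0]
ft_force: [-0.4, -1.2, -1.7]
finger_gap: 10.2
grip_force: 12.2
```

```bash
python3 - <<'E'
from h import *
w=viewer.get_image("wrist")[:,:,::-1]
o=arm.get_obs(); print(o["time"],o["tcp_pos"],o["ft_force"],o["moment"],o["finger_gap"])
for q in ("key_tip","key_bar","key_mid"): print("wrist",q,find("wrist",q,1))
s=viewer.get_image("scene")[:,:,::-1]
for q in ("key_tip","key_bar","key_mid"): print("s",q,find("scene",q,2))
c=np.zeros((400,800,3),np.uint8); c[:,:400]=cv2.resize(w[100:340,230:470],(400,400),interpolation=cv2.INTER_CUBIC); c[:,400:]=cv2.resize(s[150:270,290:410],(400,400),interpolation=cv2.INTER_CUBIC); cv2.imwrite("pics/c7.png",c)
E
```

```text
13.9 [445.22312169  95.67286227 199.3587154 ] [-0.13307247 -1.12818049 -3.43713561] [-0.22427531  0.02188701 -0.04693012] 10.48866614328381
wrist key_tip [(0.91, [476.0, 80.0, 53.0], [0, 0])]
wrist key_bar [(0.89, [442.0, 79.0, 196.0], [0, 0])]
wrist key_mid [(0.57, [454.0, 80.0, 121.0], [0, 0])]
s key_tip [(0.91, [360.0, -148.0, 4.0], [264.0, 253.0]), (0.71, [753.0, -132.0, 6.0], [345.0, 328.0])]
s key_bar [(0.94, [885.0, -201.0, 5.0], [356.0, 377.0]), (0.84, [437.0, 76.0, 201.0], [340.0, 185.0])]
s key_mid [(0.93, [814.0, -164.0, 4.0], [350.0, 349.0]), (0.75, [467.0, 82.0, 122.0], [347.0, 213.0])]
```

View pics/c7.png

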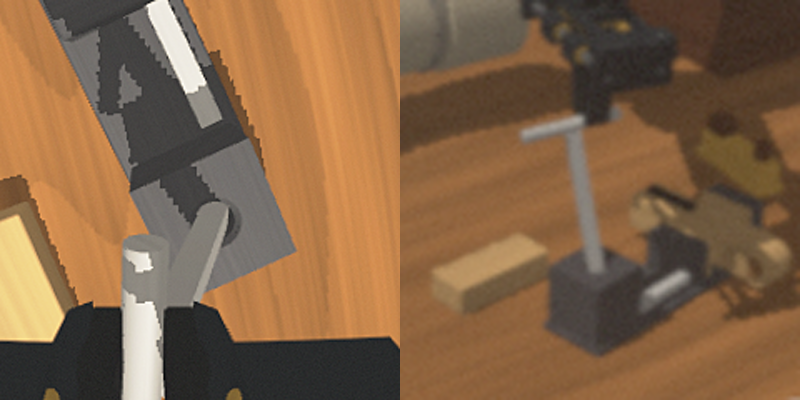

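arm_command(commands=[0,0,0,0.16,0,0,0.07,0.16,0.08,0,0,0.07,0.16,0.08,0,0,0.07,0.16,0.08,0,0,0.07,0.17,0.08,0,0,0,0,0,0])

```text
time: 14.85
tcp_pos: [462.9, 98.4, 186.9]
orientation: [0.79, 0.613, -0.0, -0.0]
ft_force: [0.7, 0.3, -2.5]
finger_gap: 9.8
grip_force: 11.2
```

```bash
python3 - <<'E'
from h import *
w=viewer.get_image("wrist")[:,:,::-1]
o=arm.get_obs(); print(o["time"],o["tcp_pos"],o["ft_force"],o["moment"],o["finger_gap"])
for q in ("key_tip","key_bar","key_mid"): print("wrist",q,find("wrist",q,1))
s=viewer.get_image("scene")[:,:,::-1]
for q in ("key_tip","key_bar","key_mid"): print("s",q,find("scene",q,3))
E
```

```text
14.9 [462.55147046  98.39559126 186.94027359] [-0.44193542  0.56075913 -3.87556427] [-0.19999332 -0.03524515 -0.01177609] 9.921674483427962
wrist key_tip [(0.95, [477.0, 81.0, 39.0], [0, 0])]
wrist key_bar [(0.59, [456.0, 81.0, 186.0], [0, 0])]
wrist key_mid [(0.61, [467.0, 85.0, 110.0], [0, 0])]
s key_tip [(0.74, [478.0, 83.0, 38.0], [348.0, 238.0]), (0.64, [479.0, 83.0, 21.0], [349.0, 243.0]), (0.63, [755.0, -131.0, 7.0], [346.0, 328.0])]
s key_bar [(0.92, [886.0, -201.0, 6.0], [356.0, 377.0]), (0.81, [358.0, -291.0, 6.0], [219.0, 269.0])]
s key_mid [(0.76, [814.0, -164.0, 5.0], [350.0, 349.0]), (0.6, [479.0, 85.0, 66.0], [350.0, 230.0]), (0.59, [475.0, 78.0, 106.0], [347.0, 219.0])]
```

arm_command(commands=[0,0.05,0.14,0.1,0,0,0.05,0.14,0.12,0,0,0.05,0.14,0.14,0,0,0.05,0.14,0.15,0,0,0.04,0.1,0.15,0,0,0,0,0.15,0,0,0,0,0,0])

```text
time: 15.95
tcp_pos: [481.5, 100.3, 168.6]
orientation: [0.79, 0.613, 0.002, 0.001]
ft_force: [0.6, -0.1, -0.2]
finger_gap: 0.6
grip_force: 0.0
```

```bash
python3 - <<'E'
from h import *
w=viewer.get_image("wrist")[:,:,::-1]
o=arm.get_obs(); print(o["time"],o["tcp_pos"],o["ft_force"],o["moment"],o["finger_gap"])
for q in ("key_tip","key_bar","key_mid"): print("wrist",q,find("wrist",q,1))
s=viewer.get_image("scene")[:,:,::-1]
for q in ("key_tip","key_bar","key_mid"): print("s",q,find("scene",q,4))
E
```

```text
16.0 [480.7022654  100.26010724 167.81088876] [-0.34682141 -0.23664329 -0.08919011] [-0.02875354 -0.07549129 -0.03611988] 0.6474874858586271
wrist key_tip []
wrist key_bar [(0.97, [479.0, 83.0, 159.0], [0, 0])]
wrist key_mid []
s key_tip [(0.67, [759.0, -132.0, 6.0], [346.0, 329.0]), (0.63, [360.0, -144.0, 5.0], [265.0, 253.0]), (0.17, [478.0, 85.0, 165.0], [351.0, 201.0])]
s key_bar [(0.94, [883.0, -199.0, 4.0], [356.0, 376.0]), (0.83, [476.0, 83.0, 166.0], [349.0, 201.0]), (0.81, [357.0, -292.0, 4.0], [219.0, 269.0])]
s key_mid [(0.83, [812.0, -168.0, 6.0], [348.0, 349.0]), (0.75, [363.0, -213.0, 2.0], [245.0, 262.0]), (0.64, [483.0, 82.0, 83.0], [350.0, 226.0]), (0.17, [583.0, -234.0, -3.0], [274.0, 307.0])]
```

arm_command(commands=[0,0,0,-1,0,0,0,0,-1,0,0.5,0,0,-0.6,0,0.7,0,0,0,-1,0.7,0,0,0,-1,0.7,0,0,0,-1,0.7,0,0,0,-1,0.7,0,0,0,-1,0.7,0,0,0,-1,0.7,0,0,0,-1,0.7,0,0,0,-1,0.7,0,0,0,-1,0.7,0,0,0,-1,0.7,0,0,0,-1,0.7,0,0,0,-1,0.7,0,0,0,-1,0.7,0,0,0,-1,0.7,0,0,0,-1,0.7,0,0,0,-1,0.7,0,0,0,-1])

```text
time: 18.35
tcp_pos: [479.7, 100.1, 232.0]
orientation: [-0.276, 0.961, 0.0, -0.0]
ft_force: [-0.5, 0.1, -0.1]
finger_gap: 61.7
grip_force: 0.0
```

arm_command(commands=[0.7,0,0,0,-1,0.7,0,0,0,-1,0.7,0,0,0,-1,0.7,0,0,0,-1,0.7,0,0,0,-1,0.7,0,0,0,0])

```text
time: 18.95
tcp_pos: [479.7, 100.1, 232.0]
orientation: [-0.586, 0.81, 0.0, -0.0]
ft_force: [0.7, 0.6, 1.0]
finger_gap: 61.9
grip_force: 0.0
```

```bash
python3 - <<'E'
from h import *
w=viewer.get_image("wrist")[:,:,::-1]
o=arm.get_obs(); print(o["time"],o["tcp_pos"],o["orientation"],o["ft_force"],o["finger_gap"],o["joint_pos"])
for q in ("key_tip","key_bar","key_mid","bore_mouth"): print("wrist",q,find("wrist",q,2))
cv2.imwrite("pics/w8.png",w)
s=viewer.get_image("scene")
for q in ("key_bar","key_mid"): print("s",q,find("scene",q,4))
for q in ("key_bar","key_mid"): viewer.get_image("top"); print("t",q,find("top",q,4))
E
```

```text
19.0 [479.73856584 100.11965843 232.03180935] [-5.84272929e-01  8.11557169e-01  2.02164524e-04 -2.55888491e-04] [ 0.08823711 -0.03200453 -0.1759125 ] 61.94769673750286 [-3.63776882e-02  2.81419994e-01  1.46884488e+00  5.48940875e-06
  1.39197999e+00 -2.85514281e+00]
wrist key_tip [(0.88, [472.0, 83.0, 15.0], [0, 0]), (0.69, [751.0, -135.0, 8.0], [0, 0])]
wrist key_bar [(0.65, [481.0, 87.0, 161.0], [0, 0])]
wrist key_mid [(0.83, [476.0, 87.0, 85.0], [0, 0]), (0.81, [816.0, -165.0, 12.0], [0, 0])]
wrist bore_mouth [(0.81, [477.0, 80.0, 67.0], [0, 0])]
s key_bar [(0.93, [885.0, -201.0, 4.0], [356.0, 377.0]), (0.74, [357.0, -293.0, 4.0], [218.0, 269.0]), (0.71, [479.0, 83.0, 163.0], [350.0, 202.0]), (0.51, [792.0, 24.0, 2.0], [404.0, 313.0])]
s key_mid [(0.79, [484.0, 82.0, 85.0], [350.0, 226.0]), (0.65, [814.0, -165.0, 7.0], [349.0, 349.0]), (0.61, [363.0, -217.0, 4.0], [243.0, 262.0])]
t key_bar [(0.84, [875.0, -200.0, 4.0], [390.0, 118.0]), (0.75, [746.0, 135.0, 6.0], [257.0, 168.0]), (0.71, [358.0, -288.0, 7.0], [428.0, 325.0]), (0.2, [580.0, -230.0, 4.0], [403.0, 234.0])]
t key_mid [(0.88, [357.0, -215.0, 7.0], [398.0, 325.0]), (0.61, [814.0, -164.0, 8.0], [376.0, 141.0])]
```

View pics/w8.png

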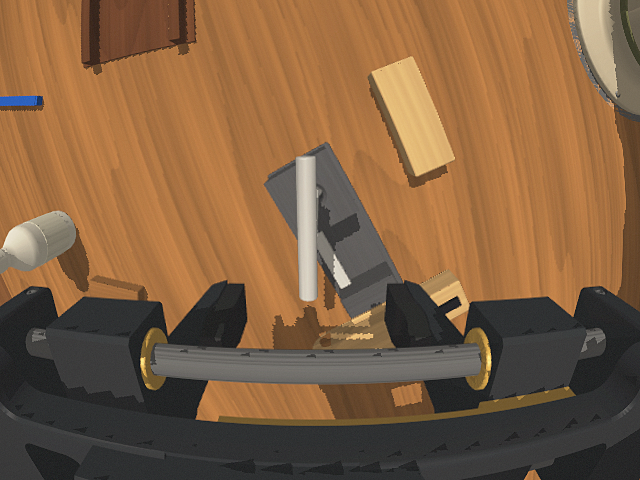

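```bash
python3 - <<'E'
from h import *
im=cv2.imread("pics/w8.png").astype(int)
m=((im.min(2)>110)&(im.max(2)-im.min(2)<30)).astype(np.uint8); m[:, :290]=0; m[:,325:]=0; m[310:]=0
n,l,s,c=cv2.connectedComponentsWithStats(m); k=l[230,306]; print(s[k])
ys,xs=np.nonzero(l==k)
for z in (162,168):
    p=np.array([pix2w("wrist",x,y,z) for x,y in zip(xs,ys)])[:,:2]; d=cv2.fitLine(p.astype(np.float32),cv2.DIST_HUBER,0,.01,.01).ravel(); t=(p-d[2:])@d[:2]
    mid=d[2:]+d[:2]*(t.min()+t.max())/2
    print(z,np.degrees(np.arctan2(d[1],d[0])),np.ptp(t),mid)
    Rm=R.from_quat(arm.get_obs()["orientation"]).as_matrix(); print("tool shift",Rm.T@np.array([*(mid-arm.get_obs()["tcp_pos"][:2]),0]), "tool x yaw",np.degrees(np.arctan2(Rm[1,0],Rm[0,0])))
E
```

```text
[ 296  156   29  145 2906]
162 72.47243 91.49448030990712 [480.63738058  87.1422419 ]
tool shift [ 1.21133219e+01 -4.80099433e+00 -2.45310962e-04] tool x yaw -108.33792103449854Traceback (most recent call last):
  File "<stdin>", line 7, in <module>
  File "h.py", line 15, in pix2w
    i,E=cam(n)
        ~~~^^^
  File "h.py", line 5, in cam
    i=viewer.camera_info(n); return i, np.array(i["extrinsics"])
ValueError: time passes only in moves, steps and waits
```

arm_command(commands=[0.7,0.24,-0.1,0,0,0.7,0.24,-0.1,0,0,0.7,0,0,0.8,0,0.7,0,0,0.8,0,0.7,0,0,0.8,0,0.7,0,0,0.8,0,0.7,0,0,0.1,0,0.7,0,0,0,0])

```text
time: 20.35
tcp_pos: [481.0, 87.3, 149.9]
orientation: [-0.585, 0.811, -0.0, -0.0]
ft_force: [0.9, 0.5, 1.5]
finger_gap: 61.9
grip_force: 0.0
```

arm_command(commands=[0,0,0,0,0,0,0,0,0,0,0,0,0,0,0,0,0,0,0,0,0,0,0,0,0,0,0,0,0,0,0,0,0,0,0,0,0,0,0,0], grip_force=25)

```text
time: 21.15
tcp_pos: [480.8, 87.7, 149.8]
orientation: [-0.585, 0.811, -0.0, -0.0]
ft_force: [-0.2, 0.1, 0.8]
finger_gap: 11.8
grip_force: 25.0
```

```bash
python3 - <<'E'
from h import *
viewer.get_image("wrist"); o=arm.get_obs(); print(o["time"],o["tcp_pos"],o["orientation"],o["ft_force"],o["moment"],o["finger_gap"])
for q in ("key_tip","key_bar","key_mid","bore_mouth"): print("wrist",q,find("wrist",q,2))
viewer.get_image("scene"); 
for q in ("key_bar","key_mid","jaw_face"): print("s",q,[a for a in find("scene",q,5) if abs(a[1][0]-475)<40])
E
```

```text
21.2 [480.79652249  87.64969779 149.73837273] [-5.85261441e-01  8.10844621e-01 -5.07737172e-05 -2.09293928e-04] [-0.17720501  0.38986944  1.03068921] [0.1494482  0.0803317  0.01786004] 11.4457648810773
wrist key_tip []
wrist key_bar [(0.92, [480.0, 84.0, 160.0], [0, 0])]
wrist key_mid []
wrist bore_mouth [(0.88, [475.0, 82.0, 70.0], [0, 0])]
s key_bar [(0.46, [479.0, 87.0, 164.0], [351.0, 201.0]), (0.16, [483.0, 81.0, 86.0], [350.0, 226.0])]
s key_mid [(0.47, [483.0, 83.0, 85.0], [350.0, 226.0])]
s jaw_face [(0.76, [451.0, 214.0, 55.0], [377.0, 217.0])]
```

arm_command(commands=[0,0.1,0.04,0,0,0,0.1,0.04,0,0,0,0,0,0.06,0,0,0,0,0.06,0,0,0,0,0,0])

```text
time: 22.1
tcp_pos: [479.4, 85.3, 149.2]
orientation: [-0.584, 0.812, -0.003, 0.002]
ft_force: [0.3, 0.5, 18.9]
finger_gap: 11.8
grip_force: 25.1
```

```bash
python3 - <<'E'
from h import *
o=arm.get_obs(); print(o["time"],o["tcp_pos"],o["ft_force"],o["moment"],o["finger_gap"])
E
```

```text
22.1 [479.43960637  85.32830457 149.22693842] [ 0.30256549  0.53390476 18.87068446] [ 0.39195993 -0.09549476 -0.0366156 ] 11.787332623318985
```

arm_command(commands=[0,0,0,0,0.5,0,0,0,0,0.5,0,0,0,0,0.5,0,0,0,0,0.5,0,0,0,0,0.5,0,0,0,0,0.5])

```text
time: 22.7
tcp_pos: [477.7, 85.2, 146.7]
orientation: [-0.401, 0.916, -0.002, -0.0]
ft_force: [1.6, 0.3, -2.2]
finger_gap: 11.3
grip_force: 25.0
```

arm_command(commands=[0,0,0,0,0.5,0,0,0,0,0.5,0,0,0,0,0.5,0,0,0,0,0.5,0,0,0,0,0.5,0,0,0,0,0.5])

```text
time: 23.3
tcp_pos: [477.7, 85.0, 146.6]
orientation: [-0.202, 0.979, -0.002, -0.0]
ft_force: [1.5, -0.8, -1.7]
finger_gap: 11.6
grip_force: 25.1
```

arm_command(commands=[0,0,0,0.12,0,0,0,0,0.12,0,0,0,0,0.12,0,0,0,0,0,0])

```text
time: 23.7
tcp_pos: [480.6, 85.0, 141.5]
orientation: [-0.204, 0.979, -0.003, 0.005]
ft_force: [-0.1, 0.7, 29.0]
finger_gap: 11.5
grip_force: 25.0
```

arm_command(commands=[0,0,0,-0.05,0.3,0,0,0,0,0.3,0,0,0,0,0.3,0,0,0,0,0])

```text
time: 24.1
tcp_pos: [479.7, 85.0, 141.6]
orientation: [-0.142, 0.99, -0.003, 0.003]
ft_force: [0.9, -0.3, 19.2]
finger_gap: 11.4
grip_force: 25.1
```

```bash
python3 - <<'E'
from h import *
viewer.get_image("wrist"); o=arm.get_obs(); print(o["time"],o["tcp_pos"],o["ft_force"],o["moment"],o["finger_gap"])
for q in ("key_bar","bore_mouth","jaw_face"): print("wrist",q,find("wrist",q,2))
viewer.get_image("scene"); 
for q in ("key_bar","key_mid","jaw_face"): print("s",q,[a for a in find("scene",q,5) if abs(a[1][0]-475)<40])
save("scene","s9.png",(300,160,420,260),6)
E
```

```text
24.15 [479.70855592  84.95466847 141.54076676] [ 0.96524667 -1.11970363 19.74933487] [-0.18243163 -0.42633137  0.23473756] 11.87954350479226
wrist key_bar [(0.66, [477.0, 85.0, 153.0], [0, 0])]
wrist bore_mouth []
wrist jaw_face [(0.67, [446.0, 220.0, 49.0], [0, 0])]
s key_bar [(0.73, [478.0, 84.0, 159.0], [350.0, 203.0])]
s key_mid [(0.63, [480.0, 82.0, 75.0], [349.0, 228.0])]
s jaw_face [(0.8, [448.0, 214.0, 56.0], [376.0, 217.0])]
```

View pics/s9.png

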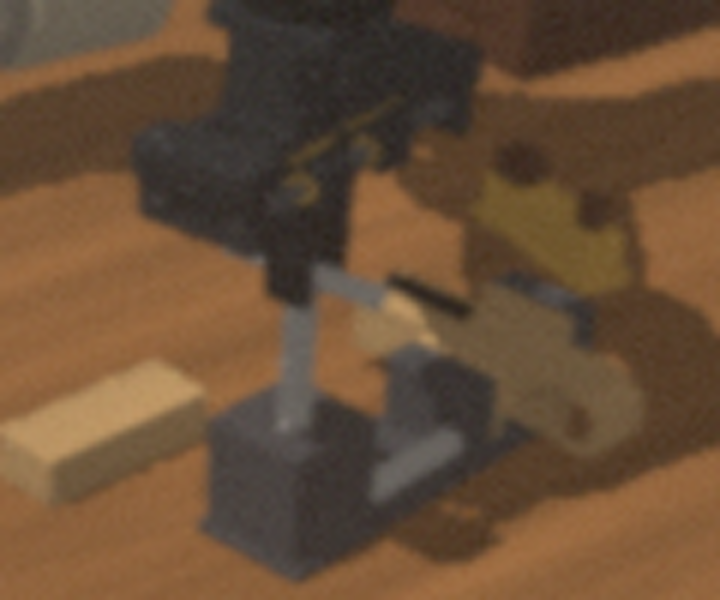

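arm_command(commands=[0,0.06,-0.03,0,0.3,0,0.06,-0.03,0,0.3,0,0,0,0.05,0.3,0,0,0,0,0])

```text
time: 24.95
tcp_pos: [478.1, 82.8, 141.4]
orientation: [-0.079, 0.997, -0.002, 0.005]
ft_force: [0.8, 0.0, 27.2]
finger_gap: 11.6
grip_force: 25.1
```

```bash
cat >> h.py <<'E'
def st():
    o=arm.get_obs(); q=o["orientation"]; yaw=np.degrees(2*np.arctan2(q[1],q[0]))
    print(round(o["time"],2),o["tcp_pos"].round(1),"xyaw",round((yaw+180)%360-180,1),"F",o["ft_force"].round(1),"M",o["moment"].round(2),round(o["finger_gap"],1),"q6",o["joint_pos"][5].round(2))
def jaw(k=4):
    for n in ("scene","top","wrist"):
        a=[]
        for _ in range(k):
            viewer.get_image(n)
            for q in ("jaw_face",):
                r=find(n,q,1)
                if r: a.append(r[0][1])
        print("jaw",n,np.mean(a,0).round(1) if a else None,len(a))
E
python3 - <<'E'
from h import *
st(); jaw(); st()
E
```

```text
24.95 [478.1  82.8 141.4] xyaw -170.9 F [ 0.8  0.  27.2] M [ 0.15 -0.43  0.23] 11.6 q6 -1.8
jaw scene [449.5 215.5  55.2] 4
jaw top [621.   49.   10.5] 2
jaw wrist [449.  219.5  52.2] 4
26.15 [478.1  82.8 141.4] xyaw -170.8 F [ 2.3 -0.3 27. ] M [ 0.11 -0.38  0.27] 11.9 q6 -1.8
```

arm_command(commands=[0,0,0,-0.06,0,0,0,0,-0.08,0,0,0,0,0,0])

```text
time: 26.45
tcp_pos: [475.6, 83.1, 141.7]
orientation: [-0.08, 0.997, -0.002, 0.001]
ft_force: [2.3, -0.4, 4.5]
finger_gap: 11.6
grip_force: 25.1
```

```bash
python3 -c "
from h import *
st()
for n in ('wrist','scene'):
  a=[]
  for _ in range(4):
    viewer.get_image(n); a+=[r[1] for r in find(n,'key_bar',4) if abs(r[1][0]-478)<15][:1]
  print(n,a)
st()"
```

```text
26.45 [475.6  83.1 141.7] xyaw -170.9 F [ 2.3 -0.4  4.5] M [ 0.02 -0.71  0.23] 11.6 q6 -1.8
wrist [[475.0, 80.0, 152.0], [475.0, 84.0, 156.0], [472.0, 81.0, 150.0], [470.0, 81.0, 152.0]]
scene [[470.0, 83.0, 160.0], [470.0, 81.0, 155.0], [470.0, 78.0, 157.0], [472.0, 77.0, 157.0]]
27.25 [475.6  83.1 141.6] xyaw -170.9 F [ 2.6 -0.7  6.4] M [ 0.   -0.71  0.19] 11.6 q6 -1.8
```

arm_command(commands=[0,0,0,0,0.3,0,0,0,0,0.3,0,0,0,0,0.3,0,0,0,0,0])

```text
time: 27.65
tcp_pos: [475.6, 83.1, 141.6]
orientation: [-0.016, 1.0, -0.002, 0.001]
ft_force: [2.7, -0.3, 5.0]
finger_gap: 11.6
grip_force: 25.1
```

```bash
python3 -c "
from h import *
st()"
```

```text
27.65 [475.6  83.1 141.6] xyaw -178.2 F [ 2.7 -0.3  5. ] M [ 0.01 -0.74  0.23] 11.6 q6 -1.67
```

arm_command(commands=[0,0,0,0,-0.5,0,0,0,0,-0.5,0,0,0,0,-0.3,0,0,0,0,0])

```text
time: 28.05
tcp_pos: [475.4, 83.1, 141.7]
orientation: [-0.108, 0.994, -0.002, 0.0]
ft_force: [1.5, -0.3, 7.0]
finger_gap: 11.9
grip_force: 25.0
```

```bash
python3 -c "
from h import *
st()"
```

```text
28.05 [475.4  83.1 141.7] xyaw -167.6 F [ 1.5 -0.3  7. ] M [-0.01 -0.49  0.04] 11.9 q6 -1.86
```

arm_command(commands=[0,0,0,0.05,0,0,0,0,0.05,0,0,0,0,0.05,0,0,0,0,0,0])

```text
time: 28.45
tcp_pos: [477.8, 83.0, 141.3]
orientation: [-0.107, 0.994, -0.002, 0.005]
ft_force: [-0.8, -0.1, 33.8]
finger_gap: 12.0
grip_force: 25.0
```

```bash
python3 -c "
from h import *
st()"
```

```text
28.45 [477.8  83.  141.3] xyaw -167.7 F [-0.8 -0.1 33.8] M [ 0.11 -0.07 -0.03] 12.0 q6 -1.86
```

arm_command(commands=[0,0.06,0,-0.02,-0.5,0,-0.06,0,-0.02,0,0,-0.06,0,0,0.3,0,0.06,0,0,0.2,0,0,0.08,0,0,0,0,-0.08,0,-0.4,0,0,-0.08,0,0,0,0,0.08,0,0.4,0,0,0,0,0])

```text
time: 29.35
tcp_pos: [477.0, 83.2, 141.4]
orientation: [-0.106, 0.994, -0.002, 0.003]
ft_force: [1.0, -0.2, 25.8]
finger_gap: 11.7
grip_force: 25.0
```

```bash
python3 - <<'E'
from h import *
st()
# bar length in wrist picture -> range
for _ in range(2):
    im=viewer.get_image("wrist").astype(int)
i,E=cam("wrist"); print("cam z",E[2,3])
r=finder.masks_of("wrist","key_bar"); 
for d in r[:4]:
    ys,xs=np.nonzero(d["region"]); print(d["conf"],len(xs),xs.min(),xs.max(),ys.min(),ys.max())
o=arm.get_obs()
Rm=R.from_quat(o["orientation"]).as_matrix(); c=o["tcp_pos"]
for z in (154,157,160,163):
    b=c.copy(); b[2]=z
    print(z,[w2pix("wrist",b+Rm[:,0]*s).round(1) for s in (-45,45)])
np.save("w.npy",im)
# print bright column extents along bar
col=int(w2pix("wrist",[*c[:2],157])[0]); 
g=im[100:340,col-6:col+7].mean(2).mean(1) if True else 0
print(col,[(100+k*4,int(v)) for k,v in enumerate(g[::4])])
E
```

```text
29.35 [477.   83.2 141.4] xyaw -167.8 F [ 1.  -0.2 25.8] M [ 0.05 -0.25  0.07] 11.7 q6 -1.85
cam z 287.31089028517266
0.74 4947 298 330 200 404
0.62 1263 0 89 35 52
154 [array([314.6, 399.1]), array([314.3, 207.3])]
157 [array([314.6, 403.4]), array([314.3, 209.1])]
160 [array([314.5, 407.7]), array([314.2, 210.9])]
163 [array([314.5, 412.1]), array([314.1, 212.8])]
314 [(100, 87), (104, 141), (108, 142), (112, 141), (116, 139), (120, 138), (124, 139), (128, 136), (132, 141), (136, 140), (140, 136), (144, 130), (148, 127), (152, 122), (156, 129), (160, 134), (164, 143), (168, 140), (172, 140), (176, 139), (180, 98), (184, 115), (188, 67), (192, 67), (196, 66), (200, 111), (204, 125), (208, 225), (212, 225), (216, 225), (220, 225), (224, 225), (228, 225), (232, 225), (236, 225), (240, 225), (244, 225), (248, 225), (252, 225), (256, 225), (260, 227), (264, 139), (268, 136), (272, 136), (276, 136), (280, 136), (284, 136), (288, 136), (292, 137), (296, 136), (300, 136), (304, 137), (308, 136), (312, 136), (316, 136), (320, 137), (324, 137), (328, 136), (332, 137), (336, 137)]
```

```bash
python3 - <<'E'
from h import *
for z in (151,154,157,160,163): print(z, w2pix("scene",[479.7+.96*45,85+.28*45,z]).round(1), "ctr",w2pix("scene",[479.7,85,z]).round(1))
print("mouth",w2pix("scene",[476.5,82,70]).round(1),"tower corners",[w2pix("scene",[476.5+a,82+b,70]).round(1) for a,b in ((36,22),(-22,36),(22,-36),(-36,-22))])
im=viewer.get_image("scene")
m=[d for d in finder.masks_of("scene","key_bar") if d["region"][185:235,330:375].sum()>20]
for d in m:
    ys,xs=np.nonzero(d["region"]); print(d["conf"],len(xs),xs.min(),xs.max(),ys.min(),ys.max())
st()
E
```

```text
151 [363.5 210.5] ctr [350.8 205.6]
154 [363.5 209.6] ctr [350.8 204.7]
157 [363.6 208.6] ctr [350.8 203.8]
160 [363.6 207.7] ctr [350.9 202.8]
163 [363.7 206.8] ctr [350.9 201.9]
mouth [348.4 229.2] tower corners [array([361.6, 232.3]), array([353.5, 222.5]), array([343. , 236.1]), array([335.4, 226.1])]
0.69 2015 334 406 205 256
0.5 137 346 361 205 230
29.6 [477.   83.2 141.3] xyaw -167.7 F [-0.1 -0.3 25.4] M [ 0.04 -0.22  0.07] 11.4 q6 -1.86
```

arm_command(commands=[0,0,0,-0.06,0,0,0,0,0,0.6,0,0,0,0,0.6,0,0,0,0,0.6,0,0,0,0,0.6,0,0,0,0,0.6,0,0,0,0,0], grip_force=35)

```text
time: 30.3
tcp_pos: [476.1, 83.1, 141.5]
orientation: [0.103, 0.995, -0.002, 0.002]
ft_force: [0.8, -0.9, 13.9]
finger_gap: 11.3
grip_force: 35.1
```

```bash
python3 -c "
from h import *
st();jaw(3)"
```

```text
30.3 [476.1  83.1 141.5] xyaw 168.2 F [ 0.8 -0.9 13.9] M [-0.16 -0.39  0.19] 11.3 q6 -1.43
jaw scene [449.  218.3  56.7] 3
jaw top None 0
jaw wrist [449.3 221.3  51.3] 3
```

arm_command(commands=[0,0,0,0,0.6,0,0,0,0,0.6,0,0,0,0,0.6,0,0,0,0,0.6,0,0,0,0,0.6,0,0,0,0,0])

```text
time: 31.8
tcp_pos: [476.1, 83.1, 141.5]
orientation: [0.307, 0.952, -0.001, 0.002]
ft_force: [0.9, -0.9, 13.8]
finger_gap: 11.2
grip_force: 35.1
```

```bash
python3 -c "
from h import *
st();jaw(3)"
```

```text
31.8 [476.1  83.1 141.5] xyaw 144.2 F [ 0.9 -0.9 13.8] M [-0.22 -0.42  0.2 ] 11.2 q6 -1.02
jaw scene [446.7 221.3  55.3] 3
jaw top None 0
jaw wrist [454.7 179.7  86.7] 3
```

arm_command(commands=[0,0,0,0,0.6,0,0,0,0,0.6,0,0,0,0,0.6,0,0,0,0,0.6,0,0,0,0,0.6,0,0,0,0,0])

```text
time: 33.3
tcp_pos: [476.1, 83.1, 141.5]
orientation: [0.499, 0.867, -0.001, 0.002]
ft_force: [0.4, -1.4, 16.4]
finger_gap: 11.3
grip_force: 35.1
```

```bash
python3 -c "
from h import *
st()"
```

```text
33.3 [476.1  83.1 141.5] xyaw 120.2 F [ 0.4 -1.4 16.4] M [-0.34 -0.31  0.17] 11.3 q6 -0.6
```

arm_command(commands=[0,0,0,0,0.5,0,0,0,0,0.5,0,0,0,0,0])

```text
time: 33.6
tcp_pos: [476.0, 83.0, 141.4]
orientation: [0.557, 0.83, -0.001, 0.002]
ft_force: [0.6, -1.4, 15.6]
finger_gap: 11.4
grip_force: 35.6
```

```bash
python3 -c "
from h import *
st()"
```

```text
33.6 [476.   83.  141.4] xyaw 112.2 F [ 0.6 -1.4 15.6] M [-0.32 -0.25  0.45] 11.4 q6 -0.46
```

arm_command(commands=[0,0,0,0,0.5,0,0,0,0,0.5,0,0,0,0,0])

```text
time: 33.9
tcp_pos: [475.9, 83.0, 141.4]
orientation: [0.614, 0.789, -0.001, 0.002]
ft_force: [0.3, -1.2, 16.1]
finger_gap: 12.1
grip_force: 37.4
```

```bash
python3 -c "
from h import *
st();jaw(3)"
```

```text
33.9 [475.9  83.  141.4] xyaw 104.3 F [ 0.3 -1.2 16.1] M [-0.32 -0.14  0.73] 12.1 q6 -0.32
jaw scene [447.3 223.7  55.7] 3
jaw top [793.  26.   2.] 1
jaw wrist [447.3 227.3  52.3] 3
```

arm_command(commands=[0,0,0,0,0.4,0,0,0,-0.03,0,0,0,0,0,0,0,0,0,0,-0.6,0,0,0,-0.02,-0.5,0,0,0,0,0])

```text
time: 35.4
tcp_pos: [475.3, 83.1, 141.5]
orientation: [0.574, 0.819, -0.001, 0.001]
ft_force: [1.9, -1.5, 6.5]
finger_gap: 11.3
grip_force: 35.3
```

```bash
python3 -c "
from h import *
st()"
```

```text
35.4 [475.3  83.1 141.5] xyaw 110.0 F [ 1.9 -1.5  6.5] M [-0.26 -0.55  0.23] 11.3 q6 -0.42
```

arm_command(commands=[0.5,0,0,0,0,0.6,0,0,0,0,0.6,0,0,0,0,0.6,0,0,0,0,0.6,0,0,0,0,0.6,0,0,-0.5,0,0.6,0,0,-1,0,0.6,0,0,-1,0,0.6,0,0,-1,0,0.6,0,0,-0.5,0,0.6,0,0,0,0,0.6,0,0,0,0])

```text
time: 36.6
tcp_pos: [474.7, 83.7, 240.7]
orientation: [0.574, 0.819, -0.001, 0.0]
ft_force: [-0.4, -0.6, -0.7]
finger_gap: 52.4
grip_force: 0.0
```

```bash
python3 - <<'E'
from h import *
st(); jaw(3)
viewer.get_image("wrist"); print(find("wrist","bore_mouth",1),find("wrist","key_bar",2),find("wrist","key_tip",1))
viewer.get_image("scene"); print([a for a in find("scene","key_bar",5) if abs(a[1][0]-478)<25])
for n,q in (("top","thin_key_mid"),("top","block_a"),("top","glue")): viewer.get_image("top"); print(q,find(n,q,2))
E
```

```text
36.6 [474.7  83.7 240.7] xyaw 109.9 F [-0.4 -0.6 -0.7] M [-0.03 -0.14 -0.03] 52.4 q6 -0.42
jaw scene [447.  226.   58.3] 3
jaw top [447.7 229.   50. ] 3
jaw wrist [447.5 229.   50.5] 2
[(0.82, [479.0, 84.0, 70.0], [0, 0])] [(0.56, [476.0, 83.0, 156.0], [0, 0])] []
[(0.73, [475.0, 83.0, 158.0], [349.0, 203.0]), (0.68, [479.0, 83.0, 78.0], [349.0, 227.0])]
thin_key_mid [(0.54, [565.0, -286.0, 20.0], [427.0, 239.0])]
block_a [(0.76, [749.0, 133.0, 5.0], [258.0, 167.0]), (0.71, [359.0, 44.0, -3.0], [292.0, 323.0])]
glue [(0.65, [791.0, 27.0, 5.0], [300.0, 151.0]), (0.52, [447.0, 226.0, 49.0], [214.0, 287.0])]
```

```bash
python3 -c "
from h import *
print(job.close_job())"
```

```text
the job is handed in; nothing more can be done
None
```

I turned the thick key clockwise until the jaw stopped on the blank, released it standing in the vise and handed the job in; no verdict came back. Jaw face ended about 150 mm from the bore (nominal 148 when shut), and key depth came out at 58–62 mm from the cameras (62 is fully home), not confirmed exactly. In setting it upright the fingers slipped off the bar just as the key dropped into the bore, and I viewed 12 pictures against the limit of 10.

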